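# Hang up the measuring cup left in the empty sugar tub

### The arm

A 7-joint arm with a two-finger parallel gripper is mounted at the origin on the work surface. World frame = base frame: x ahead of the robot, y to its left, z up, the work surface at z = 0. Lengths are in m, angles in rad, forces in N, time in s.
With the tool pointing down it reaches from about 0.4 to 0.9 m from the base axis. Payload 5.6 kg.
Tool frame: the origin (TCP) lies at the very end of the fingers, on their centre line; the grasp point (between the pads) lies r.hold_point_z behind it (r.hold_point_z is the distance from the TCP to the grasp point, in m); x points along the fingers, y is the direction in which the jaws open and shut, and the axes are right-handed (so a half turn about x gives the same grasp; the last joint's range is limited). The gripper opens to 92 mm and grips with 3 to 60 N. Pads are 20 mm wide; open, the fingers measure 128 mm over their backs; the gripper's body (75 mm by 189 mm) begins 69 mm behind the grasp point.
Start: joints at [1.297, 0.468, -0.012, 1.603, 0.006, 1.071, -0.056], TCP at [0.149, -0.633, 0.215] pointing down, gripper open.
Joint ranges: [-2.53, 2.53], [-0.31, 2.02], [-1.57, 1.55], [0.28, 2.44], [-1.29, 4.43], [0.15, 1.84], [-2.92, 2.92]. Speed limits (rad/s): [2.57, 2.57, 3.14, 3.14, 3.14, 3.14, 3.14].

### API

Orientations are given as a rotation vector (axis times angle).
In Python, from workcell import r, snapshot gives the robot as it stands.
- The arm moves only by the tool apply_moves, never from a script. Its argument "commands" is text: rows parted by semicolons, each of 5 numbers parted by spaces: the shift along the tool's x, y, z scaled (see below), then the turn about the tool's x scaled (see below), then the opening, from -1 (shut) to 1 (fully open). A call has 1 to 8 rows; each row is the pose to reach, as a shift and turn from the pose commanded when the call began, along the tool's axes at that moment; what a row does not reach only later rows make up. The controller multiplies each number of a shift by 15 cm and each number of a turn by 2 rad. A row lasts 1/10 s, in which the tool goes at most 50 mm and 8.59 degrees, less where a joint would pass 70% of its speed; a pose out of reach is approached as far as the arm can. A call with a number of a shift or a turn outside -1 to 1 is refused whole. A call with a gripper value outside its range is refused whole. The fingers move at their own pace and stop on an object; "grip_force" is the grip in N (left out, the last holds). Time passes only in rows, so rows that repeat a pose let the fingers close. It gives the time, the measured TCP pose, the force and the opening at its end, in the units of the state.
- r.read_state(): the state, without advancing time (a new reading comes with each control period).
- snapshot(name): name is "side" or "top"; returns a dict with "pixels" (420x560x3 uint8, red, green, blue), "intrinsics" (3x3 intrinsics, pixels), "rvec" (rotation vector, rad) and "tvec" (3), from world to camera coordinates, as OpenCV has them. Camera axes: x right, y down, z forward; pixel columns grow to the right and rows downward; lengths in m; the calibration is good to about 2 mm. A picture is of the moment at which its call begins. There is no depth.
- r.hand_in(): hands the job in, once; it reports no verdict.
The state is a dict: "time": time; "qpos": joint angles; "qd": joint speeds; "effort": joint torques, N m; "tool_pos": TCP position; "eef_rot": TCP orientation; "ft_force": force on the tool from outside, world axes, zero at the start; "wrist_torque": the same for the moment, N m; "grip_width": opening from 0.0 (shut) to 1.0 (fully open).
Only numpy, scipy, OpenCV 4.12 (cv2) and the standard library are available. Lean on these libraries where they do the work, as an engineer would, in place of code of your own. Each camera call takes 0.05 s, during which the arm holds its last target.

### The job

The white sugar tub has run empty and someone shut the steel measuring cup inside it. Lift off the loose lid and set it down gently, knob up and flat on the bare steel table; then take the cup out and hang it by its handle on the empty hook of the cup stand. The tub and the stand stay standing where they are; leave the utensil crock, rolling pin, spice jar and brush alone.

Things in the scene. Friction and masses are not known exactly. Their poses are not given: they have to be found in the camera images.
- tub: Round open white plastic food tub, loose, 194 mm across, 90 mm high, inside 186 mm across and 85 mm deep. Origin: centre of its underside, on the table; z up.
- lid_knob (a point): Middle of the round knob, 25 mm across, 28 mm tall, at the centre of the tub's loose white lid; 14 mm above the lid's flat top (a 2 mm raised panel surrounds the knob). It is 108 mm above the table with the lid on the tub, 24 mm with the lid flat on the table. z is the lid's axis, up when the knob is up.
- lid: The lid: a disc 208 mm across, 4 mm thick, 0.2 kg; below it a plug 6 mm deep and 172 mm across sits loosely (7 mm all round) in the tub's mouth. Origin at the centre of the plug's underside, 24 mm below the middle of the knob.
- cup_centre (a point): Centre of the steel measuring cup, on its axis, half-way up. It stands upright on the tub's 5 mm thick floor, under the lid at first. Its D handle, a round bar 7 mm thick, stands out along the cup's +y, in its y-z plane, to 70 mm from the axis. z is the axis, up towards the mouth. It is easily gripped across x, below the rim.
- cup_loop (a point): Middle of the opening of the cup's handle, 46.5 mm from the cup's axis along its +y and 2 mm above the cup's mid-height. The opening is 33 mm wide (y) and 39 mm high (z); its axis is the cup's x. Same axes as the cup.
- cup: The cup: straight, round, 60 mm across, 70 mm high, wall 3 mm, 0.12 kg. Origin at the centre of its underside.
- stand: Steel cup stand, loose, 1.6 kg: round base 130 mm across, 16 mm high; on its axis a 10 mm post with a ball on top (234 mm high); two level hooks of 6 mm wire at 210 mm height: the empty one along the stand's -x, towards the robot, the other along +x with a smaller cup on it. It stands left or right of the tub. Origin: centre of the base's underside; z up.
- hook_mid (a point): Point on the axis of the empty hook's level wire, 50 mm out from the post's axis, 210 mm above the table: where a cup's handle should rest. x points back along the hook to the post, z up.
- hook_tip (a point): Upturned end of the empty hook, 92 mm out from the post's axis and 14 mm above the level wire's axis; the wire's topmost point is 227 mm above the table.
- crock: White ceramic utensil crock, 110 mm across, 140 mm high, with whisk, spoon and spatula (to 270 mm), on the other side of the tub from the stand. The table between it and the robot, 220 mm wide and from its front edge 240 mm towards the robot, is bare. Origin: centre of its underside.
- rolling_pin: Wooden rolling pin, 410 mm long, 48 mm thick, lying crosswise beyond the tub. Origin under its middle, on the table.
- jar: Brown spice jar, 48 mm across, 100 mm high, beyond and to the left of the tub. Origin: centre of its underside.
- brush: Pastry brush, 210 mm long, lying on the table far to the left, pointing away from the robot. Origin under its middle.
Not all that is in view belongs to the job. What is shaped like the lid but blue or yellow is not meant.

How it is judged:
On the way, in this order (a step that is already met when the one before it is completed fails the run):
1. the lid lies flat on the table, knob up, let go (height (world z) of lid_knob below 0.032 m and angle between lid_knob's own z axis and vertical below 0.1 rad and contact force between lid and the fingers below 0.1 N and linear speed of lid below 0.03 m/s), for 0.2 s.
2. the cup hangs by its handle on the empty hook, let go (x of cup_loop in the frame of stand between -0.092 and -0.012 m and y of cup_loop in the frame of stand between -0.025 and 0.025 m and z of cup_loop in the frame of stand between 0.168 and 0.21 m and contact force between cup and stand above 0.3 N and contact force between cup and the fingers below 0.1 N), for 0.2 s.
At the end, for the whole second after the job is handed in: Lid flat on the table, knob up (within 0.1 rad, knob middle below 32 mm). Cup hanging released on the empty hook, wire through its handle (handle opening's middle within 25 mm sideways of the wire and 0 to 42 mm below it). Tub and stand upright, within 40 mm of their start (all of step 2 and height (world z) of lid_knob below 0.032 m and angle between each of lid_knob, tub, stand's own z axis and vertical below 0.1 rad and linear speed of lid below 0.03 m/s and distance of each of tub, stand from where it was at the start of the episode below 0.04 m); the robot touches nothing.
It fails at once if the lid is dropped: it comes down on the table faster than 0.7 m/s (a fall of 25 mm) (height (world z) of lid_knob below 0.05 m and linear speed of lid above 0.7 m/s).
It fails at once if the crock, rolling pin, jar or brush is moved by more than 50 mm or the crock or jar tipped (distance of any of crock, rolling_pin, jar, brush from where it was at the start of the episode above 0.05 m or angle between any of crock, jar's own z axis and vertical above 0.4 rad).
It also fails if it takes over 72 s, if anything falls off the work surface, if the arm or the gripper's body presses on something with over 40 N, if the wrist force passes 120 N, or if a joint passes its speed limit or range.

## Working session

There is one attempt and no reset: what is moved stays moved. The work goes in short steps, Python scripts to look and compute and a tool call to move; the robot and the scene stay as the last step left them, time stands still between calls to the robot, and variables do not carry over. Pictures are saved under pics/ and viewed, and the job is handed in when it is done.

Besides the shell and the picture viewer there is one more tool, called after "Emit:" as name(argument=value, ...) on one line, values as JSON. apply_moves: Moves the arm, as the interface text tells. Shifts and turns lie within -1 to 1; 1 stands for 15 cm of shift or 2 rad of turn. Its arguments: {"type":"object","properties":{"commands":{"type":"string"},"grip_force":{"type":"number"}},"required":["commands"]}

```bash
ls; mkdir -p pics; python3 - <<'E'
from workcell import r, snapshot
import cv2
s=r.read_state(); print(s, r.hold_point_z)
for n in("side","top"):
    d=snapshot(n); cv2.imwrite(f"pics/{n}0.png",d["pixels"][:,:,::-1]); print(n,d["intrinsics"],d["rvec"],d["tvec"])
E
```

```text
pics
{'time': 0.0, 'qpos': array([ 1.2970762 ,  0.46836948, -0.01161115,  1.60363679,  0.00599893,
        1.07137734, -0.05628694]), 'qd': array([ 3.88005978e-05, -4.31070253e-04,  1.26767589e-03,  5.76138550e-04,
       -3.10051316e-04, -4.57306335e-04,  6.71723696e-04]), 'effort': array([-4.80223189e-04, -5.20572102e+01, -1.26605399e-02, -2.43753129e+01,
       -5.66201471e-02,  1.70908752e-02,  1.49656616e-04]), 'tool_pos': array([ 0.14844364, -0.63222025,  0.21363989]), 'eef_rot': array([ 2.0996202 ,  0.24511047, -2.10029514]), 'ft_force': array([-0.33174397,  0.38448084, -0.4771533 ]), 'wrist_torque': array([ 0.01884261, -0.01261394, -0.02990469]), 'grip_width': 0.9985126669600608} 0.0187
side [[455.83496689   0.         285.00778841]
 [  0.         455.83496689 205.74924921]
 [  0.           0.           1.        ]] [ 0.90973657 -2.43628694  1.1360967 ] [0.40604943 0.32824568 1.46365356]
top [[453.39664538   0.         282.13236287]
 [  0.         453.39664538 213.59004412]
 [  0.           0.           1.        ]] [ 2.18403682 -2.18022429  0.09371427] [0.01341876 0.53389899 1.65792564]
```

View pics/side0.png

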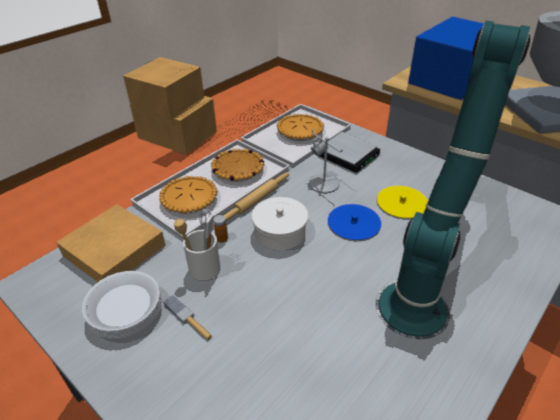

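View pics/top0.png

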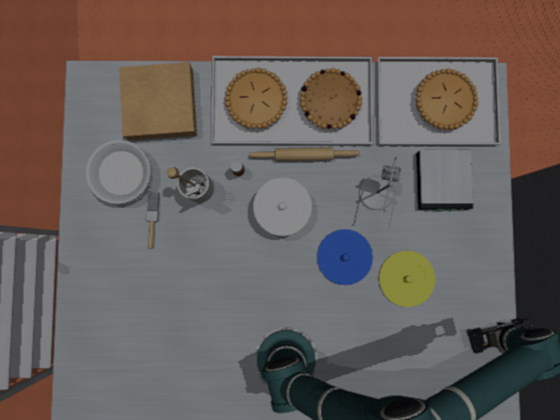

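The top view shows the white lid at about (283,207) with its knob at (282,206). The stand is right of it at about (375,190) and the crock left at (195,185). The blue and yellow lids are decoys. I'll zoom in next.

```bash
cat > h.py <<'E'
import numpy as np, cv2
from scipy.spatial.transform import Rotation as R
from workcell import r, snapshot
def cam(d):
    M=cv2.Rodrigues(np.array(d["rvec"]))[0]; t=np.array(d["tvec"]).ravel(); return np.array(d["intrinsics"]),M,t
def ray(d,uv):
    K,M,t=cam(d); v=M.T@np.linalg.solve(K,[uv[0],uv[1],1.]); return -M.T@t, v/np.linalg.norm(v)
def onz(d,uv,z):
    o,v=ray(d,uv); return o+v*(z-o[2])/v[2]
def tri(d1,uv1,d2,uv2):
    o1,v1=ray(d1,uv1);o2,v2=ray(d2,uv2)
    s=np.linalg.lstsq(np.stack([v1,-v2],1),o2-o1,rcond=None)[0]
    a=o1+s[0]*v1;b=o2+s[1]*v2
    return (a+b)/2,np.linalg.norm(a-b)
def proj(d,P):
    return cv2.projectPoints(np.atleast_2d(np.float64(P)),np.array(d["rvec"]),np.array(d["tvec"]),np.array(d["intrinsics"]),None)[0][:,0]
def crop(d,name,x0,y0,x1,y1,k):
    im=d["pixels"][y0:y1,x0:x1,::-1]; im=cv2.resize(im,None,fx=k,fy=k,interpolation=cv2.INTER_CUBIC); cv2.imwrite("pics/"+name,im)
E
python3 - <<'E'
from h import *
s=snapshot("side");t=snapshot("top")
import pickle; pickle.dump((s,t),open("s0.pkl","wb"))
crop(s,"s1.png",240,120,400,260,5); crop(t,"t1.png",240,140,410,240,4)
K,M,tt=cam(t);print("campos",-M.T@tt);K,M,tt=cam(s);print(-M.T@tt)
p=t["pixels"].astype(int)
sub=p[170:245,245:320]; m=((sub.min(2)>150)&(sub.max(2)-sub.min(2)<25)).astype(np.uint8)
c=max(cv2.findContours(m,0,1)[0],key=cv2.contourArea)
(e,ax,an)=cv2.fitEllipse(c);e=np.array(e)+[245,170];print("lid",e,ax,onz(t,e,.094))
print("knob@282,206", onz(t,(282,206),.122))
E
```

```text
campos [0.39758114 0.02197102 1.69569813]
[-0.29962288  0.95016972  1.19260502]Traceback (most recent call last):
  File "<stdin>", line 8, in <module>
ValueError: max() iterable argument is empty
```

```bash
true
```

```text
(no output)
```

View pics/s1.png

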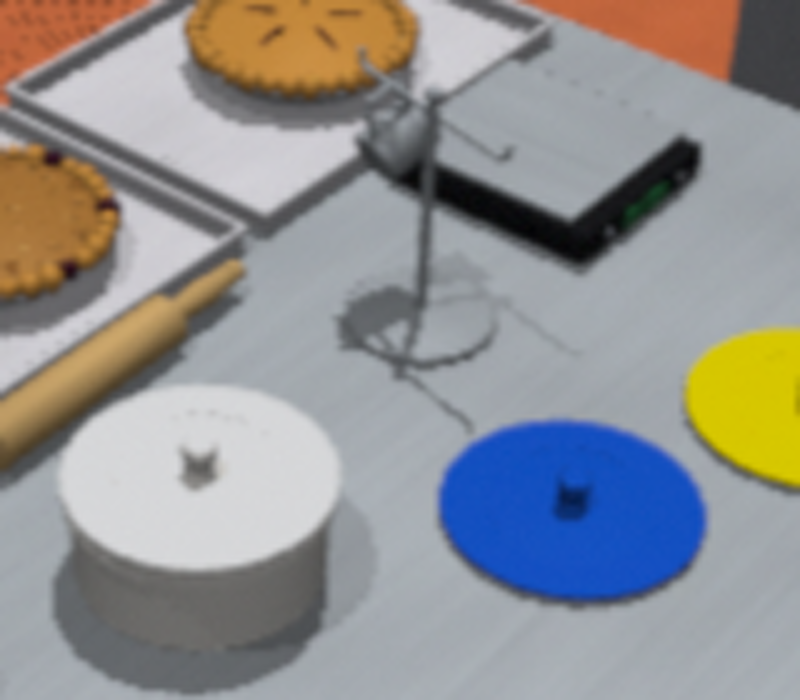

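View pics/t1.png

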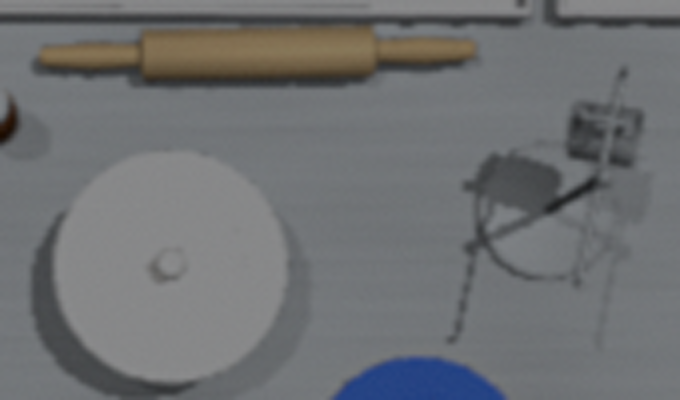

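```bash
python3 - <<'E'
from h import *
import pickle; s,t=pickle.load(open("s0.pkl","rb"))
p=t["pixels"].astype(int)
for q in [(205,265),(205,300),(235,283),(225,240),(206,282)]: print(q,p[q])
E
```

```text
(205, 265) [135 135 136]
(205, 300) [133 134 135]
(235, 283) [108 108 109]
(225, 240) [113 116 119]
(206, 282) [136 137 138]
```

```bash
python3 - <<'E'
from h import *
import pickle; s,t=pickle.load(open("s0.pkl","rb"))
p=t["pixels"].astype(int)
sub=p[170:245,245:320]; m=((sub.min(2)>125)).astype(np.uint8)
m=((sub[:,:,2]-sub[:,:,0]<3)&(sub.min(2)>120)).astype(np.uint8)
c=max(cv2.findContours(m,0,1)[0],key=cv2.contourArea)
(e,ax,an)=cv2.fitEllipse(c);e=np.array(e)+[245,170];L=onz(t,e,.094);print("lid",e,ax,L, ax[0]/453*1.6)
c4=lambda x,y:(240+(x+.5)/4-.5,140+(y+.5)/4-.5)
c5=lambda x,y:(240+(x+.5)/5-.5,120+(y+.5)/5-.5)
print("knob top",tri(t,c4(172,264),s,c5(199,450)), onz(t,c4(172,264),.122))
print("ball",tri(t,c4(600,182),s,c5(434,97)),onz(t,c4(600,182),.234),onz(s,c5(434,97),.23))
print("tip",tri(t,c4(577,285),s,c5(508,152)),onz(t,c4(577,285),.226),onz(s,c5(508,152),.226))
print("tip2",tri(t,c4(622,72),s,c5(362,55)),onz(t,c4(622,72),.226),onz(s,c5(362,55),.226))
print("base",onz(t,c4(545,212),.016),onz(s,c5(418,322),.016))
print("proj knob",proj(t,[*L[:2],.122]),proj(s,[*L[:2],.122]))
# crock
for q in [(283,207)]: pass
print("crock px table", onz(t,(180,172),.14),onz(t,(195,185),.14),onz(t,(211,198),.14))
E
```

```text
lid [282.23839569 206.17713165] (56.34313201904297, 56.61910629272461) [0.55438247 0.01434556 0.094     ] 0.19900443980235927
knob top (array([0.55406286, 0.01299542, 0.11580129]), np.float64(0.00033145521232907005)) [0.55357854 0.01313356 0.122     ]
ball (array([ 0.61077239, -0.33552418,  0.2296752 ]), np.float64(0.00019329444747484624)) [ 0.61022079 -0.33441199  0.234     ] [ 0.61038985 -0.33515106  0.23      ]
tip (array([ 0.52616565, -0.31767883,  0.22214067]), np.float64(0.002291059517480225)) [ 0.52675371 -0.31611457  0.226     ] [ 0.52201115 -0.31338564  0.226     ]
tip2 (array([ 0.70242867, -0.35740123,  0.22321676]), np.float64(0.0019900467341385218)) [ 0.70264696 -0.35608815  0.226     ] [ 0.6987493  -0.35423102  0.226     ]
base [ 0.613571   -0.33565373  0.016     ] [ 0.60347058 -0.32194242  0.016     ]
proj knob [[282.27782676 205.39487632]] [[279.01883197 208.44317531]]
crock px table [0.66813253 0.36898741 0.14      ] [0.62282561 0.31628353 0.14      ] [0.57772378 0.26036263 0.14      ]
```

```bash
cat >> h.py <<'E'
def to(target,yaw=None):
    """shift in tool axes (units of 15cm) from measured pose to target; yaw = desired change of world angle of jaw dir"""
    s=r.read_state(); M=R.from_rotvec(s["eef_rot"]).as_matrix()
    print("t %.2f"%s["time"],"tcp",s["tool_pos"].round(4),"F",s["ft_force"].round(1),"w",round(s["grip_width"],3),"q",s["qpos"].round(2))
    print("jaw ang",np.degrees(np.arctan2(M[1,1],M[0,1])).round(2),"x",M[:,0].round(3),"y",M[:,1].round(3),"z",M[:,2].round(3))
    if target is not None: print("shift units",(M.T@(np.array(target)-s["tool_pos"])/.15).round(3))
E
python3 - <<'E'
from h import *
to((.554,.0138,.215))
E
```

```text
t 0.20 tcp [ 0.1486 -0.6325  0.214 ] F [ 0.8 -0.5 -0. ] w 1.001 q [ 1.3   0.47 -0.01  1.6   0.01  1.07 -0.06]
jaw ang -76.78 x [-0.     0.001 -1.   ] y [ 0.229 -0.973 -0.001] z [-0.973 -0.229  0.   ]
shift units [-3.000e-03 -3.576e+00 -3.617e+00]
```

Emit:
apply_moves(commands="0 -0.12 -0.12 0 1;0 -0.25 -0.25 0 1;0 -0.4 -0.4 0 1;0 -0.55 -0.55 0 1;0 -0.7 -0.7 0 1;0 -0.85 -0.85 0 1;0 -1 -1 0 1")

```text
time: 0.9
tool_pos: [0.2609, -0.4512, 0.2145]
eef_rot: [2.099, 0.243, -2.099]
ft_force: [0.3, 0.2, 0.7]
grip_width: 0.998
```

Emit:
apply_moves(commands="0 -0.15 -0.15 0 1;0 -0.3 -0.3 0 1;0 -0.45 -0.45 0 1;0 -0.6 -0.6 0 1;0 -0.75 -0.75 0 1;0 -0.9 -0.9 0 1;0 -1 -1 0 1")

```text
time: 1.6
tool_pos: [0.3731, -0.27, 0.2147]
eef_rot: [2.098, 0.246, -2.098]
ft_force: [0.5, -0.1, -0.4]
grip_width: 1.003
```

Emit:
apply_moves(commands="0 -0.15 -0.15 0 1;0 -0.3 -0.3 0 1;0 -0.45 -0.45 0 1;0 -0.6 -0.6 0 1;0 -0.75 -0.75 0 1;0 -0.9 -0.9 0 1;0 -1 -1 0 1")

```text
time: 2.3
tool_pos: [0.4847, -0.0896, 0.2146]
eef_rot: [2.099, 0.246, -2.098]
ft_force: [0.4, -0.3, -0.0]
grip_width: 0.996
```

```bash
python3 - <<'E'
from h import *
to((.554,.0138,.140))
E
```

```text
t 2.30 tcp [ 0.4847 -0.0896  0.2146] F [ 0.4 -0.3 -0. ] w 0.996 q [ 0.46  0.23 -0.4   1.96  0.11  0.97 -1.32]
jaw ang -76.66 x [ 0.     0.001 -1.   ] y [ 0.231 -0.973 -0.   ] z [-0.973 -0.231 -0.   ]
shift units [ 0.498 -0.564 -0.608]
```

Emit:
apply_moves(commands="0 -0.15 -0.15 0 1;0 -0.3 -0.3 0 1;0 -0.45 -0.45 0 1;0.1 -0.564 -0.608 0 1;0.25 -0.564 -0.608 0 1;0.4 -0.564 -0.608 0 1;0.5 -0.564 -0.608 0 1;0.5 -0.564 -0.608 0 1")

```text
time: 3.1
tool_pos: [0.5517, 0.0111, 0.1375]
eef_rot: [2.095, 0.244, -2.104]
ft_force: [-0.0, 0.3, -0.5]
grip_width: 1.004
```

```bash
python3 - <<'E'
from h import *
s=snapshot("side");t=snapshot("top")
crop(s,"s2.png",200,120,360,260,5); crop(t,"t2.png",220,140,360,260,5)
to((.554,.0138,.099))
E
```

```text
t 3.20 tcp [0.5535 0.0113 0.1399] F [-0.1 -0.2  0.3] w 1.001 q [ 0.25  0.44 -0.41  1.88  0.22  0.86 -1.62]
jaw ang -76.79 x [ 0.  0. -1.] y [ 0.228 -0.974 -0.   ] z [-0.974 -0.228 -0.   ]
shift units [ 0.273 -0.015 -0.007]
```

View pics/s2.png

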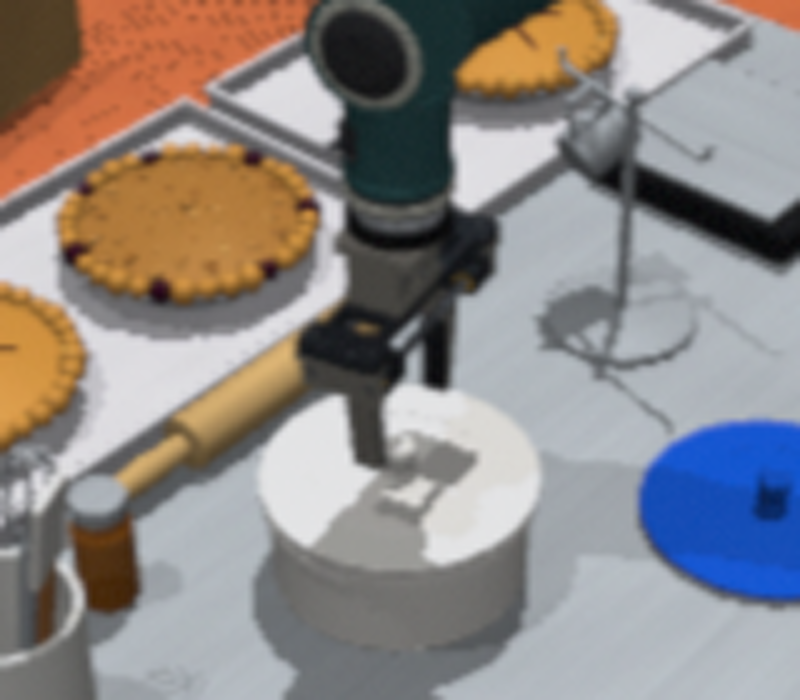

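View pics/t2.png

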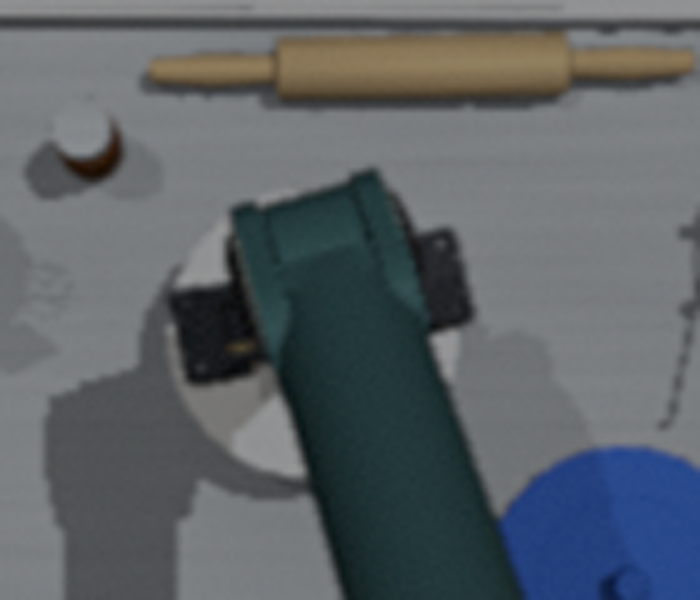

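The fingers straddle the knob, which is at about (281,211) in the side image. I'll descend and grip.

Emit:
apply_moves(commands="0.07 -0.015 -0.007 0 1;0.14 -0.015 -0.007 0 1;0.2 -0.015 -0.007 0 1;0.27 -0.015 -0.007 0 1;0.27 -0.015 -0.007 0 1", grip_force=30)

```text
time: 3.7
tool_pos: [0.5525, 0.0137, 0.0973]
eef_rot: [2.096, 0.244, -2.103]
ft_force: [0.7, -0.1, -0.0]
grip_width: 1.0
```

Emit:
apply_moves(commands="0 0 0 0 -0.4;0 0 0 0 -0.4;0 0 0 0 -1;0 0 0 0 -1;0 0 0 0 -1;0 0 0 0 -1;0 0 0 0 -1;0 0 0 0 -1", grip_force=30)

```text
time: 4.5
tool_pos: [0.5537, 0.0138, 0.0991]
eef_rot: [2.099, 0.243, -2.099]
ft_force: [0.2, 0.6, -0.6]
grip_width: 0.327
```

```bash
python3 - <<'E'
from h import *
to(None)
E
```

```text
t 4.50 tcp [0.5537 0.0138 0.0991] F [ 0.2  0.6 -0.6] w 0.327 q [ 0.22  0.5  -0.39  1.91  0.26  0.78 -1.65]
jaw ang -76.78 x [-0. -0. -1.] y [ 0.229 -0.974  0.   ] z [-0.974 -0.229  0.   ]
```

Emit:
apply_moves(commands="0 0 0 0 -1;0 0 0 0 -1;0 0 0 0 -1;0 0 0 0 -1")

```text
time: 4.9
tool_pos: [0.5537, 0.014, 0.0991]
eef_rot: [2.099, 0.243, -2.099]
ft_force: [-0.3, 0.9, 0.3]
grip_width: 0.263
```

Emit:
apply_moves(commands="-0.05 0 0 0 -1;-0.1 0 0 0 -1;-0.2 0 0 0 -1;-0.3 0 0 0 -1;-0.4 0 0 0 -1;-0.5 0 0 0 -1;-0.5 0 0 0 -1")

```text
time: 5.6
tool_pos: [0.5555, 0.014, 0.177]
eef_rot: [2.104, 0.242, -2.094]
ft_force: [-0.8, 0.2, -2.6]
grip_width: 0.265
```

```bash
python3 - <<'E'
from h import *
s=snapshot("side");t=snapshot("top")
crop(s,"s3.png",160,120,360,280,4)
to((.43,.30,.174))
for q in [(148,247),(156,195)]: print("brush",onz(t,q,.01))
E
```

```text
t 5.70 tcp [0.5538 0.0137 0.1745] F [-0.7 -0.2 -2.5] w 0.264 q [ 0.26  0.39 -0.42  1.86  0.2   0.93 -1.6 ]
jaw ang -76.79 x [ 0.001 -0.    -1.   ] y [ 0.229 -0.974  0.   ] z [-0.974 -0.229 -0.001]
shift units [ 2.000e-03 -2.047e+00  3.680e-01]
brush [0.40973844 0.51079084 0.01      ]
brush [0.60362768 0.48587751 0.01      ]
```

View pics/s3.png

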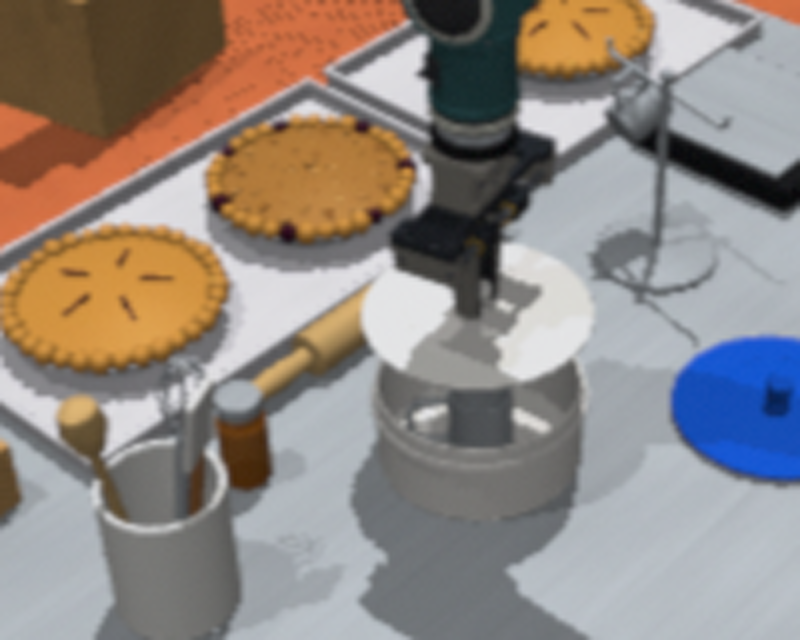

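The lid is in the gripper, and the cup shows inside the tub.

Emit:
apply_moves(commands="0 -0.05 0.1 0 -1;0 -0.15 0.2 0 -1;0 -0.3 0.3 0 -1;0 -0.45 0.37 0 -1;0 -0.6 0.37 0 -1;0 -0.75 0.37 0 -1;0 -0.9 0.37 0 -1;0 -1 0.37 0 -1")

```text
time: 6.5
tool_pos: [0.4642, 0.1486, 0.1733]
eef_rot: [2.097, 0.245, -2.1]
ft_force: [-0.2, 0.6, -1.5]
grip_width: 0.266
```

Emit:
apply_moves(commands="0 -0.15 0 0 -1;0 -0.3 0 0 -1;0 -0.45 0 0 -1;0 -0.6 0 0 -1;0 -0.75 0 0 -1;0 -0.9 0 0 -1;0 -1 0 0 -1;0 -1 0 0 -1")

```text
time: 7.3
tool_pos: [0.4297, 0.2952, 0.1734]
eef_rot: [2.096, 0.248, -2.099]
ft_force: [-0.9, -0.2, -2.5]
grip_width: 0.261
```

```bash
python3 - <<'E'
from h import *
s=snapshot("side");t=snapshot("top")
crop(s,"s4.png",100,160,300,320,4);crop(t,"t4.png",100,120,340,300,3)
to((.43,.30,.016))
import pickle; pickle.dump((s,t),open("s4.pkl","wb"))
E
```

```text
t 7.40 tcp [0.4308 0.2924 0.1733] F [ 0.1 -0.  -1.6] w 0.266 q [-0.2   0.37 -0.55  1.93  0.24  0.92 -2.21]
jaw ang -76.76 x [-0.001 -0.001 -1.   ] y [ 0.229 -0.973  0.001] z [-0.973 -0.229  0.002]
shift units [ 1.049 -0.051 -0.008]
```

View pics/s4.png

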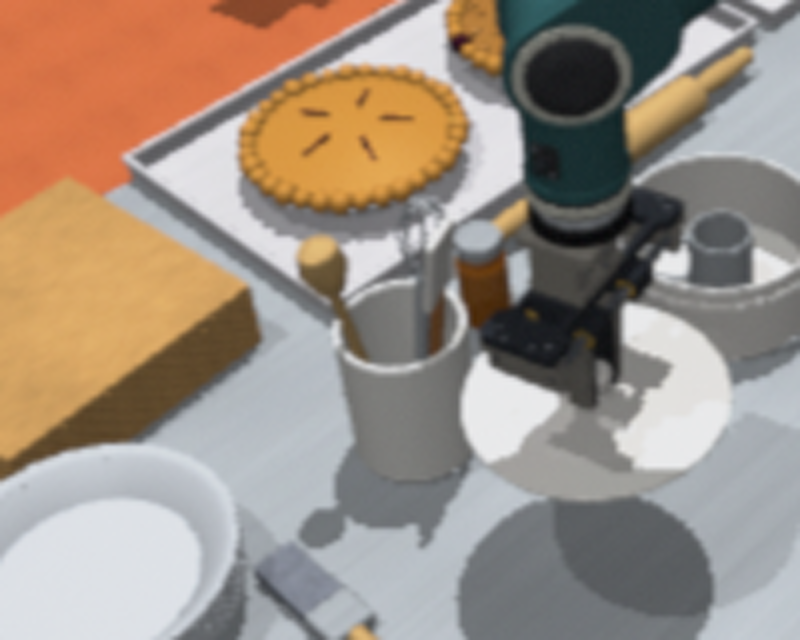

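View pics/t4.png

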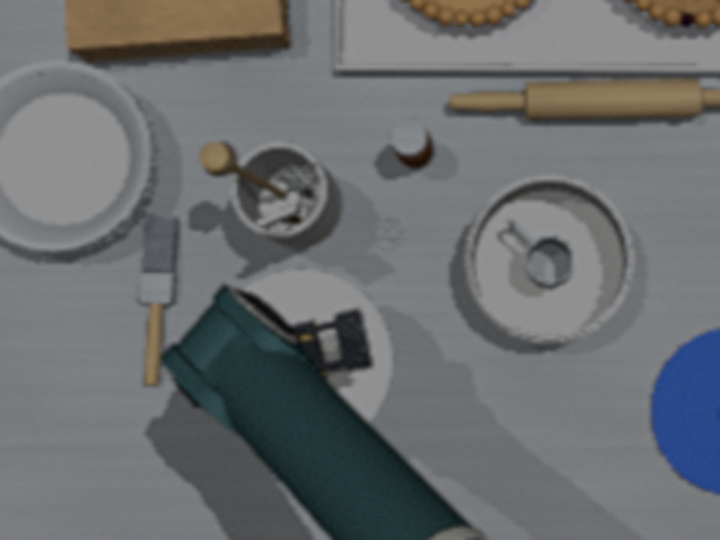

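The cup is in the tub with its handle pointing to the upper left in the top image. The area under the lid is bare, so I'll lower it.

Emit:
apply_moves(commands="0.13 0 0 0 -1;0.26 0 0 0 -1;0.4 0 0 0 -1;0.52 0 0 0 -1;0.65 0 0 0 -1;0.75 0 0 0 -1;0.85 0 0 0 -1;0.93 0 0 0 -1")

```text
time: 8.2
tool_pos: [0.4313, 0.2925, 0.0335]
eef_rot: [2.099, 0.242, -2.1]
ft_force: [-0.4, 0.2, -1.5]
grip_width: 0.26
```

Emit:
apply_moves(commands="0.03 0 0 0 -1;0.06 0 0 0 -1;0.09 0 0 0 -1;0.11 0 0 0 -1;0.12 0 0 0 -1;0.12 0 0 0 -1")

```text
time: 8.8
tool_pos: [0.4311, 0.2932, 0.0166]
eef_rot: [2.099, 0.243, -2.099]
ft_force: [0.1, -0.2, -1.9]
grip_width: 0.262
```

```bash
python3 - <<'E'
from h import *
to(None)
import pickle; s,t=pickle.load(open("s4.pkl","rb"))
crop(t,"t5.png",240,170,330,245,8);crop(s,"s5.png",250,190,310,250,10)
E
```

```text
t 8.80 tcp [0.4311 0.2932 0.0166] F [ 0.1 -0.2 -1.9] w 0.262 q [-0.32  0.6  -0.43  2.02  0.42  0.61 -2.37]
jaw ang -76.78 x [ 0. -0. -1.] y [ 0.229 -0.973  0.   ] z [-0.973 -0.229 -0.   ]
```

View pics/t5.png

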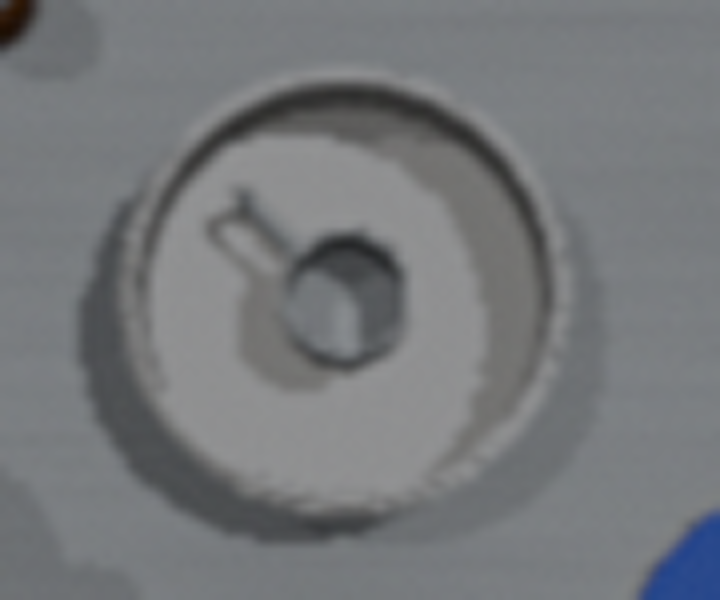

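View pics/s5.png

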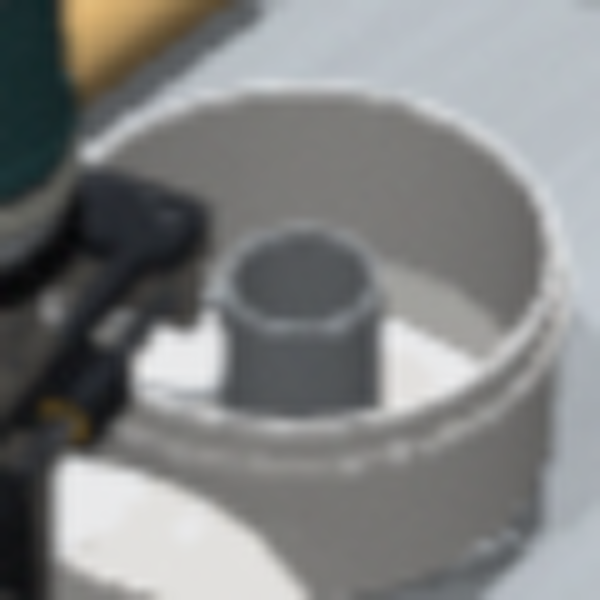

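Emit:
apply_moves(commands="0.01 0 0 0 -1;0.018 0 0 0 -1;0.018 0 0 0 -1")

```text
time: 9.1
tool_pos: [0.4314, 0.2934, 0.015]
eef_rot: [2.1, 0.243, -2.098]
ft_force: [-2.1, -2.0, 9.0]
grip_width: 0.263
```

```bash
python3 - <<'E'
from h import *
to(None)
import pickle; s,t=pickle.load(open("s4.pkl","rb"))
c8=lambda x,y:(240+(x+.5)/8-.5,170+(y+.5)/8-.5)
c10=lambda x,y:(250+(x+.5)/10-.5,190+(y+.5)/10-.5)
C=onz(t,c8(346,301),.075); print("cup",C, "left/right", onz(t,c8(284,301),.075)-onz(t,c8(407,301),.075))
print("tri",tri(t,c8(346,301),s,c10(303,276)))
for q in [(240,192),(262,222),(290,250)]:
    H=onz(t,c8(*q),.064); print(q,H-C,np.linalg.norm((H-C)[:2]),np.degrees(np.arctan2(*(H-C)[1::-1])))
print("tub rim", onz(t,c8(345,292),.09))
E
```

```text
t 9.10 tcp [0.4314 0.2934 0.015 ] F [-2.1 -2.   9. ] w 0.263 q [-0.32  0.6  -0.42  2.02  0.42  0.61 -2.37]
jaw ang -76.78 x [ 0.001 -0.    -1.   ] y [ 0.229 -0.973  0.   ] z [-0.973 -0.229 -0.001]
cup [0.552602  0.0121881 0.075    ] left/right [-0.00011066  0.0552061   0.        ]
tri (array([0.5523968, 0.012407 , 0.0796581]), np.float64(0.0006121813600842384))
(240, 192) [ 0.05054413  0.04801473 -0.011     ] 0.06971458685992898 43.529892217259416
(262, 222) [ 0.03689278  0.03800617 -0.011     ] 0.05296741135954607 45.85165466017325
(290, 250) [ 0.02417444  0.02529917 -0.011     ] 0.03499215816783373 46.302334150114476
tub rim [0.55518704 0.01272918 0.09      ]
```

The wrist force shows the lid resting on the table. I'll release it and go up.

Emit:
apply_moves(commands="-0.008 0 0 0 -0.1;-0.008 0 0 0 0.1;-0.008 0 0 0 0.1;-0.008 0 0 0 0.1;-0.008 0 0 0 0.1;-0.008 0 0 0 0.1")

```text
time: 9.7
tool_pos: [0.4311, 0.2932, 0.0149]
eef_rot: [2.099, 0.243, -2.099]
ft_force: [1.1, 0.9, 0.7]
grip_width: 0.552
```

Emit:
apply_moves(commands="-0.1 0 0 0 0.2;-0.2 0 0 0 0.4;-0.4 0 0 0 1;-0.6 0 0 0 1;-0.8 0 0 0 1;-1 0 0 0 1;-1 0 0 0 1")

```text
time: 10.4
tool_pos: [0.4334, 0.2952, 0.1705]
eef_rot: [2.11, 0.247, -2.092]
ft_force: [-0.3, 0.4, -0.9]
grip_width: 0.997
```

```bash
python3 - <<'E'
from h import *
s=snapshot("side");t=snapshot("top")
crop(s,"s6.png",100,160,300,320,4)
to((.5525,.0123,.166))
E
```

```text
t 10.50 tcp [0.4316 0.2933 0.1665] F [ 0.1  0.2 -0.6] w 0.999 q [-0.2   0.37 -0.56  1.93  0.25  0.9  -2.22]
jaw ang -76.79 x [ 0.003  0.001 -1.   ] y [ 0.228 -0.974 -0.   ] z [-0.974 -0.228 -0.003]
shift units [ 0.004  2.008 -0.357]
```

View pics/s6.png

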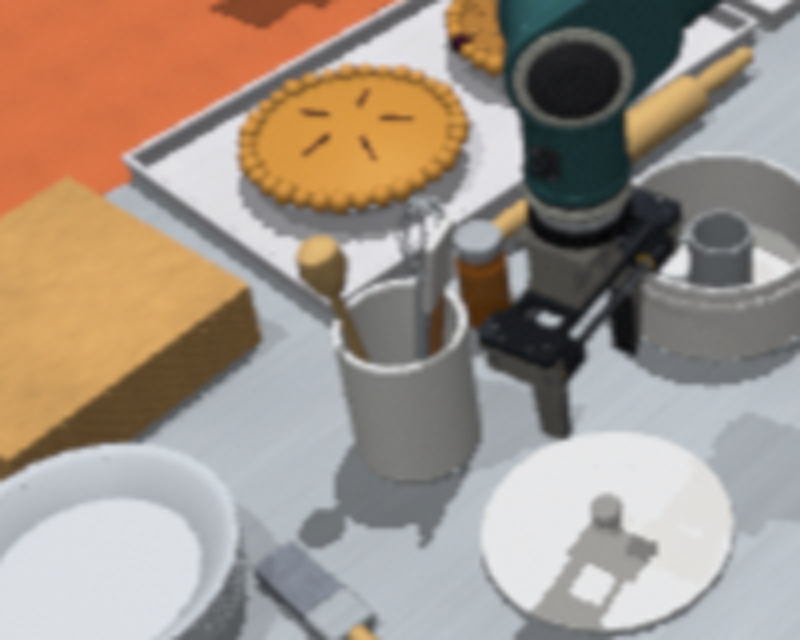

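The lid lies flat on the table, knob up, at side pixel about (252,292). Next I'll move over the cup and turn the jaws to -45°.

Emit:
apply_moves(commands="0 0.12 0 -0.035 1;0 0.25 -0.02 -0.07 1;0 0.4 -0.05 -0.105 1;0 0.55 -0.08 -0.14 1;0 0.7 -0.11 -0.175 1;0 0.85 -0.14 -0.21 1;0 1 -0.18 -0.245 1;0 1 -0.18 -0.278 1")

```text
time: 11.3
tool_pos: [0.4923, 0.1495, 0.1637]
eef_rot: [1.758, 0.727, -1.763]
ft_force: [0.6, 0.1, 0.1]
grip_width: 0.998
```

```bash
python3 - <<'E'
from h import *
to((.5525,.0123,.13))
E
```

```text
t 11.30 tcp [0.4923 0.1495 0.1637] F [0.6 0.1 0.1] w 0.998 q [ 0.15  0.38 -0.62  1.94  0.28  0.9  -1.4 ]
jaw ang -45.06 x [-0.002 -0.002 -1.   ] y [ 0.706 -0.708 -0.   ] z [-0.708 -0.706  0.003]
shift units [0.226 0.931 0.361]
```

Emit:
apply_moves(commands="0 0.16 0.06 0 1;0 0.32 0.12 0 1;0 0.48 0.19 0 1;0 0.64 0.25 0 1;0 0.8 0.31 0 1;0.1 0.93 0.361 0 1;0.2 0.93 0.361 0 1;0.22 0.93 0.361 0 1")

```text
time: 12.1
tool_pos: [0.5498, 0.0167, 0.1287]
eef_rot: [1.755, 0.733, -1.765]
ft_force: [-0.7, -0.2, -0.1]
grip_width: 1.002
```

```bash
python3 - <<'E'
from h import *
s=snapshot("side");t=snapshot("top")
crop(s,"s7.png",220,130,340,250,5)
to((.5525,.0123,.035))
E
```

```text
t 12.20 tcp [0.5507 0.0182 0.1305] F [ 0.2 -0.9 -0.4] w 1.0 q [ 0.34  0.48 -0.55  1.89  0.32  0.87 -1.15]
jaw ang -44.79 x [-0.003  0.001 -1.   ] y [ 0.71  -0.705 -0.003] z [-0.705 -0.71   0.002]
shift units [0.637 0.038 0.018]
```

View pics/s7.png

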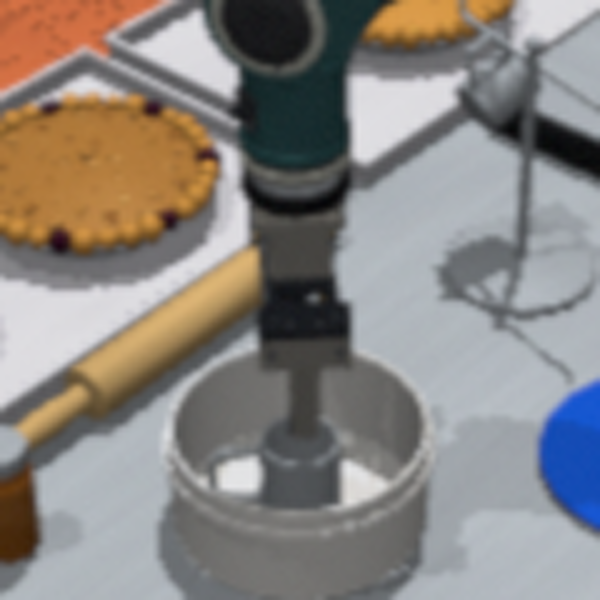

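The gripper is lined up over the cup, and the handle shows at the cup's left. I'll descend around it.

Emit:
apply_moves(commands="0 0.038 0.018 0 1;0.1 0.038 0.018 0 1;0.2 0.038 0.018 0 1;0.3 0.038 0.018 0 1;0.4 0.038 0.018 0 1;0.5 0.038 0.018 0 1;0.6 0.038 0.018 0 1;0.63 0.038 0.018 0 1")

```text
time: 13.0
tool_pos: [0.5531, 0.0105, 0.0353]
eef_rot: [1.757, 0.732, -1.762]
ft_force: [-0.1, 0.1, 0.0]
grip_width: 0.998
```

Emit:
apply_moves(commands="0 0 0 0 1;0 0 0 0 0.4;0 0 0 0 0.2;0 0 0 0 0;0 0 0 0 -1;0 0 0 0 -1;0 0 0 0 -1", grip_force=20)

```text
time: 13.7
tool_pos: [0.5545, 0.0106, 0.0379]
eef_rot: [1.759, 0.73, -1.759]
ft_force: [-0.8, 0.1, 3.1]
grip_width: 0.633
```

```bash
python3 - <<'E'
from h import *
to((.5525,.0123,.035))
E
```

```text
t 13.70 tcp [0.5545 0.0106 0.0379] F [-0.8  0.1  3.1] w 0.633 q [ 0.29  0.61 -0.47  1.93  0.42  0.7  -1.22]
jaw ang -44.92 x [ 0. -0. -1.] y [ 0.708 -0.706  0.   ] z [-0.706 -0.708 -0.   ]
shift units [ 0.019 -0.018  0.002]
```

Emit:
apply_moves(commands="0 0 0 0 -1;-0.05 0 0 0 -1;-0.2 0 0 0 -1;-0.35 0 0 0 -1;-0.5 0 0 0 -1;-0.65 0 0 0 -1;-0.8 0 0 0 -1;-0.95 0 0 0 -1", grip_force=25)

```text
time: 14.5
tool_pos: [0.554, 0.0105, 0.181]
eef_rot: [1.759, 0.73, -1.76]
ft_force: [0.4, -0.2, -2.7]
grip_width: 0.635
```

Emit:
apply_moves(commands="-0.1 0 0 0 -1;-0.2 0 0 0 -1;-0.25 0 0 0 -1;-0.25 0 0 0 -1")

```text
time: 14.9
tool_pos: [0.5548, 0.0105, 0.2183]
eef_rot: [1.76, 0.729, -1.758]
ft_force: [-0.1, -0.8, -2.3]
grip_width: 0.633
```

```bash
python3 - <<'E'
from h import *
s=snapshot("side");t=snapshot("top")
crop(s,"s8.png",220,110,360,250,5);crop(t,"t8.png",220,130,320,250,5)
to(None)
E
```

```text
t 15.00 tcp [0.5539 0.0104 0.2169] F [-0.9 -0.3 -1.6] w 0.634 q [ 0.4   0.38 -0.6   1.81  0.24  1.03 -1.07]
jaw ang -44.93 x [-0.001 -0.    -1.   ] y [ 0.708 -0.706 -0.001] z [-0.706 -0.708  0.001]
```

View pics/s8.png

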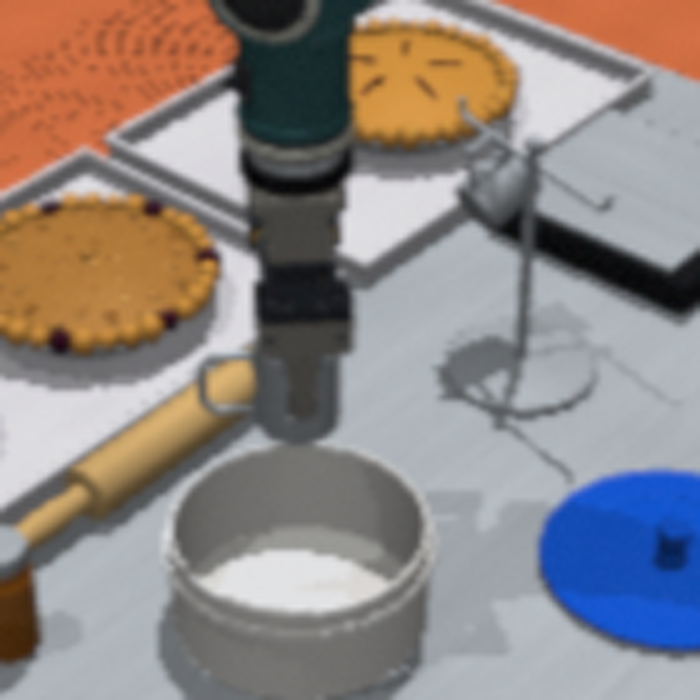

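View pics/t8.png

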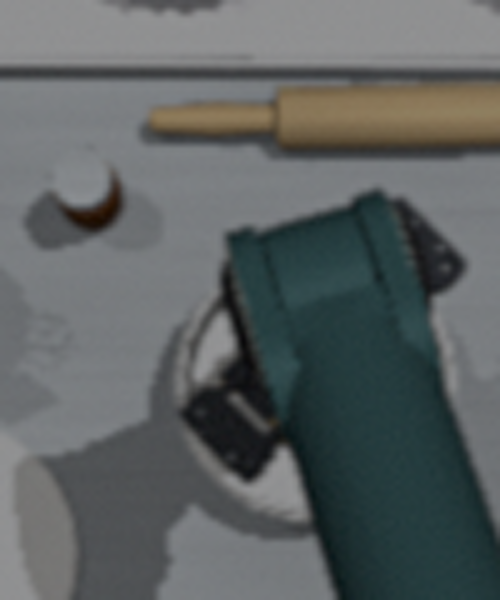

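The cup is lifted clear, with its handle opening at side pixel about (265,186). I'll check that against the prediction and plan the transfer.

```bash
python3 - <<'E'
from h import *
s=snapshot("side")
crop(s,"s9.png",250,170,295,205,16)
for a in (40,45,50):
    a=np.radians(a); T=np.array([.5539,.0104,.2169])
    q=np.array([T+[d*np.cos(a),d*np.sin(a),.004+h] for d,h in ((.0465,0),(.0665,0),(.033,0),(.0465,.023),(.0465,-.023),(0,0.033))])
    print(((proj(s,q)+.5-[250,170])*16-.5).round(0).tolist())
to((.42,-.353,.2169))
E
```

```text
[[267.0, 268.0], [176.0, 268.0], [328.0, 269.0], [263.0, 184.0], [270.0, 351.0], [477.0, 148.0]]
[[267.0, 280.0], [175.0, 284.0], [328.0, 277.0], [263.0, 195.0], [270.0, 362.0], [477.0, 148.0]]
[[268.0, 291.0], [177.0, 300.0], [330.0, 285.0], [265.0, 206.0], [272.0, 374.0], [477.0, 148.0]]
t 15.05 tcp [0.5538 0.0104 0.2166] F [-0.1  0.9 -1.8] w 0.633 q [ 0.4   0.38 -0.6   1.81  0.24  1.03 -1.07]
jaw ang -44.93 x [-0.002 -0.    -1.   ] y [ 0.708 -0.706 -0.001] z [-0.706 -0.708  0.001]
shift units [-0.     1.08   2.345]
```

View pics/s9.png

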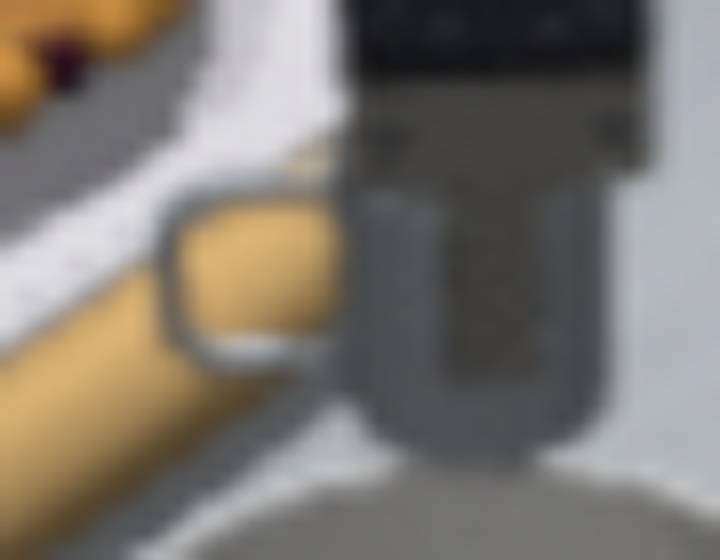

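The handle sits at about 43–45° yaw, within 2 mm of the prediction. I'll transfer and turn by about 33°.

Emit:
apply_moves(commands="0 0.08 0.12 -0.03 -1;0 0.16 0.25 -0.065 -1;0 0.23 0.4 -0.1 -1;0 0.3 0.55 -0.14 -1;0 0.37 0.7 -0.18 -1;0 0.43 0.85 -0.22 -1;0 0.46 1 -0.255 -1;0 0.46 1 -0.29 -1")

```text
time: 15.85
tool_pos: [0.495, -0.1477, 0.2162]
eef_rot: [1.357, 1.106, -1.362]
ft_force: [0.4, -0.7, -1.1]
grip_width: 0.631
```

```bash
python3 - <<'E'
from h import *
to((.42,-.353,.2135))
E
```

```text
t 15.85 tcp [ 0.495  -0.1477  0.2162] F [ 0.4 -0.7 -1.1] w 0.631 q [ 0.78  0.33 -0.67  1.89  0.24  1.01 -0.19]
jaw ang -11.81 x [-0.003 -0.001 -1.   ] y [ 0.979 -0.205 -0.003] z [-0.205 -0.979  0.001]
shift units [ 0.021 -0.209  1.442]
```

Emit:
apply_moves(commands="0 -0.08 0.1 0 -1;0 -0.15 0.22 0 -1;0 -0.21 0.35 0 -1;0 -0.21 0.5 0 -1;0 -0.21 0.65 0 -1;0 -0.21 0.8 0 -1;0 -0.21 0.92 0 -1;0 -0.21 1 0 -1")

```text
time: 16.65
tool_pos: [0.4351, -0.2861, 0.2166]
eef_rot: [1.359, 1.107, -1.36]
ft_force: [0.2, 0.5, -1.8]
grip_width: 0.629
```

Emit:
apply_moves(commands="0 0 0.1 0 -1;0 0 0.2 0 -1;0 0 0.3 0 -1;0 0 0.4 0 -1;0 0 0.44 0 -1;0 0 0.44 0 -1")

```text
time: 17.25
tool_pos: [0.4223, -0.3505, 0.2174]
eef_rot: [1.359, 1.105, -1.359]
ft_force: [0.1, 0.3, -1.5]
grip_width: 0.63
```

```bash
python3 - <<'E'
from h import *
s=snapshot("side");t=snapshot("top")
import pickle; pickle.dump((s,t),open("s10.pkl","wb"))
crop(s,"s10.png",300,110,400,200,8);crop(t,"t10.png",330,140,430,250,6)
to((.475,-.353,.2135))
E
```

```text
t 17.35 tcp [ 0.4229 -0.3489  0.2175] F [ 1.4 -0.2 -1.1] w 0.637 q [ 1.09  0.36 -0.57  1.82  0.23  1.03  0.23]
jaw ang -11.66 x [ 0.     0.001 -1.   ] y [ 0.979 -0.202 -0.   ] z [-0.202 -0.979 -0.001]
shift units [ 0.027  0.346 -0.043]
```

View pics/s10.png

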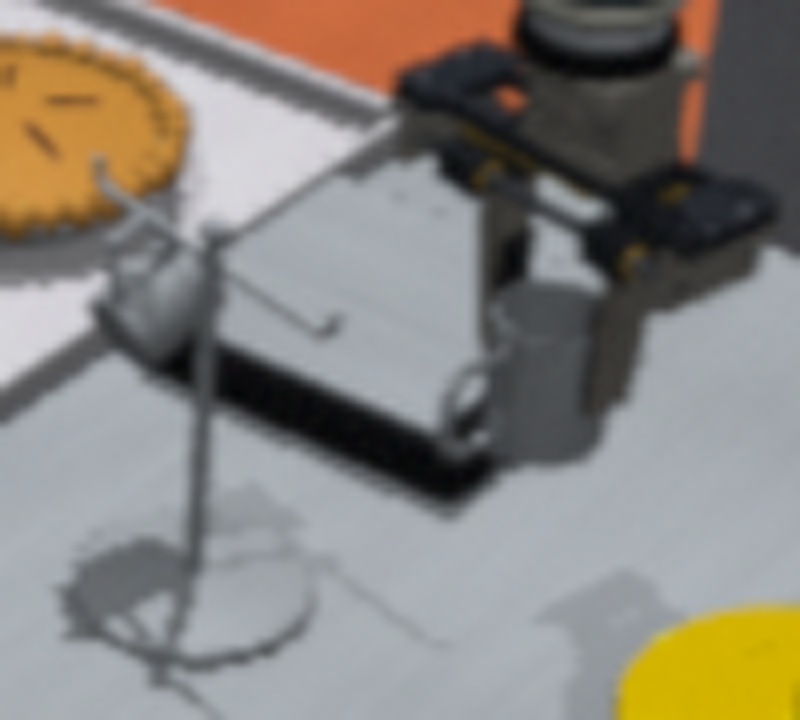

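View pics/t10.png

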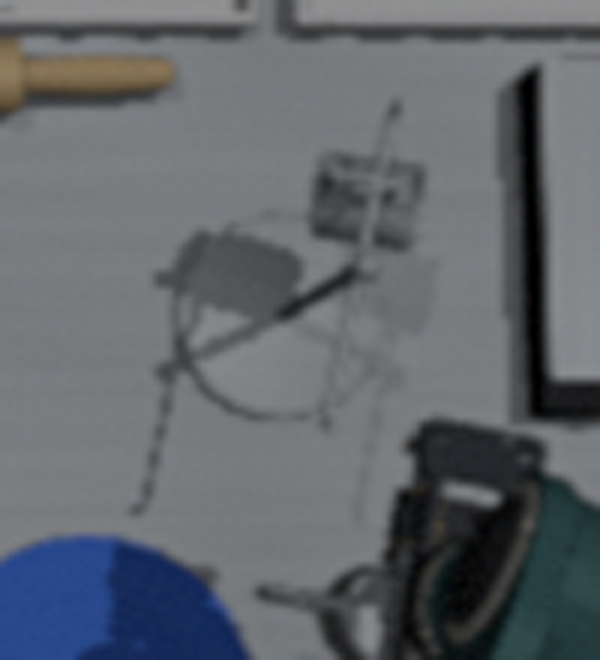

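The hook tip is at side pixel (341,150). The handle loop sits in front of it and a little to the right of the hook line, by about 8 mm. I'll correct that, advance to just before the tip and look.

```bash
python3 - <<'E'
from h import *
to((.4853,-.3551,.2125))
E
```

```text
t 17.35 tcp [ 0.4229 -0.3489  0.2175] F [ 1.4 -0.2 -1.1] w 0.637 q [ 1.09  0.36 -0.57  1.82  0.23  1.03  0.23]
jaw ang -11.66 x [ 0.     0.001 -1.   ] y [ 0.979 -0.202 -0.   ] z [-0.202 -0.979 -0.001]
shift units [ 0.033  0.416 -0.044]
```

Emit:
apply_moves(commands="0.01 0.05 -0.02 0 -1;0.02 0.12 -0.044 0 -1;0.033 0.2 -0.044 0 -1;0.033 0.28 -0.044 0 -1;0.033 0.36 -0.044 0 -1;0.033 0.416 -0.044 0 -1;0.033 0.416 -0.044 0 -1")

```text
time: 18.05
tool_pos: [0.4865, -0.3555, 0.2124]
eef_rot: [1.358, 1.106, -1.357]
ft_force: [0.4, -0.8, -1.5]
grip_width: 0.634
```

```bash
python3 - <<'E'
from h import *
s=snapshot("side");t=snapshot("top")
import pickle; pickle.dump((s,t),open("s11.pkl","wb"))
crop(s,"s11.png",310,120,380,185,10);crop(t,"t11.png",350,160,420,250,7)
to(None)
E
```

```text
t 18.15 tcp [ 0.4851 -0.3556  0.2124] F [ 0.4  0.4 -1. ] w 0.635 q [ 1.    0.46 -0.56  1.7   0.27  1.06  0.15]
jaw ang -11.68 x [-0.001  0.    -1.   ] y [ 0.979 -0.203 -0.001] z [-0.203 -0.979 -0.   ]
```

View pics/s11.png

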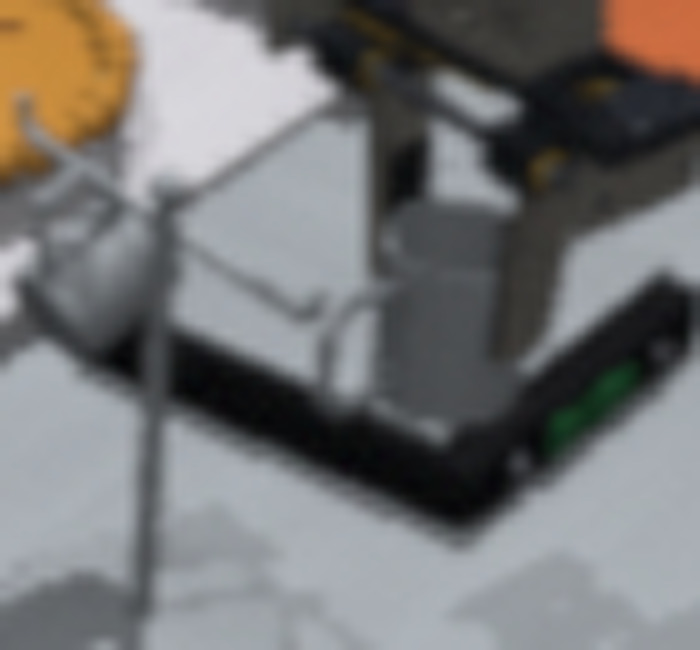

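View pics/t11.png

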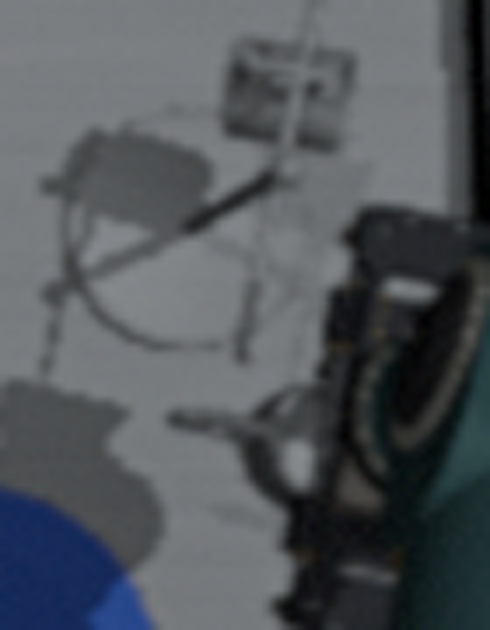

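```bash
python3 - <<'E'
from h import *
import pickle; s,t=pickle.load(open("s11.pkl","rb"))
T=np.array([.4851,-.3556,.2124])
f=lambda q:((proj(s,q)+.5-[310,120])*10-.5).round(0).tolist()
for a in (75,78,81):
    a=np.radians(a)
    print(a,f([T+[d*np.cos(a),d*np.sin(a),.0041+h] for d,h in ((.0465,0),(.0665,0),(.0465,.023),(.0465,-.023),(0,.033))]))
P=np.array([.612,-.336,0]);u=np.array([-.9755,.22,0])
print(f([P+u*.089+[0,0,.21],P+u*.092+[0,0,.224],P+u*.005+[0,0,.21],P+[0,0,.23],P+u*.12+[0,0,.21]]))
E
```

```text
1.3089969389957472 [[363.0, 351.0], [323.0, 368.0], [368.0, 301.0], [359.0, 401.0], [464.0, 241.0]]
1.361356816555577 [[367.0, 354.0], [329.0, 372.0], [372.0, 304.0], [363.0, 404.0], [464.0, 241.0]]
1.413716694115407 [[372.0, 357.0], [335.0, 376.0], [377.0, 306.0], [367.0, 407.0], [464.0, 241.0]]
[[311.0, 333.0], [319.0, 306.0], [172.0, 240.0], [167.0, 192.0], [365.0, 369.0]]
```

Image-to-prediction offsets for the hook and the cup agree, so their relative alignment is good. I'll slide on slowly.

Emit:
apply_moves(commands="0 0.04 0 0 -1;0 0.08 0 0 -1;0 0.12 0 0 -1;0 0.16 0 0 -1;0 0.2 0 0 -1;0 0.23 0.003 0 -1;0 0.23 0.003 0 -1")

```text
time: 18.85
tool_pos: [0.5194, -0.3631, 0.2125]
eef_rot: [1.358, 1.106, -1.357]
ft_force: [-0.5, 0.3, -1.4]
grip_width: 0.631
```

```bash
python3 - <<'E'
from h import *
s=snapshot("side");t=snapshot("top")
crop(s,"s12.png",310,120,380,185,10);crop(t,"t12.png",350,160,420,250,7)
to(None)
E
```

```text
t 18.95 tcp [ 0.5188 -0.363   0.2125] F [ 0.7 -0.2 -1.3] w 0.634 q [ 0.95  0.51 -0.55  1.62  0.29  1.09  0.12]
jaw ang -11.69 x [-0.  0. -1.] y [ 0.979 -0.203 -0.   ] z [-0.203 -0.979 -0.   ]
```

View pics/s12.png

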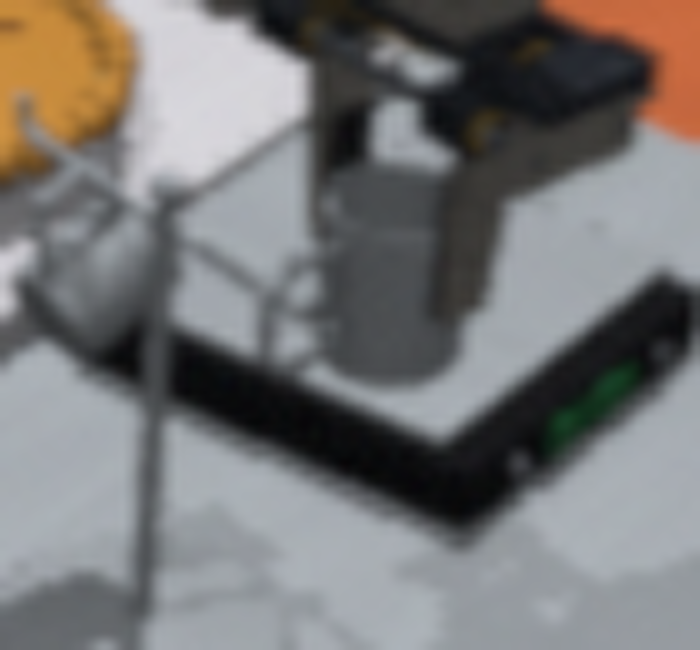

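View pics/t12.png

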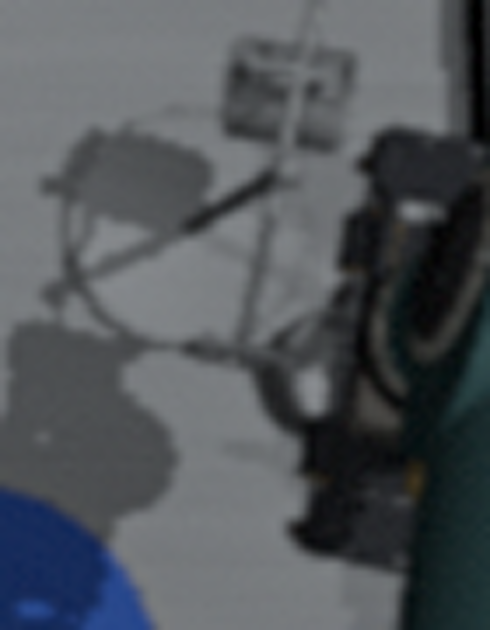

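The hook tip is inside the handle opening, with no contact force. I'll continue.

Emit:
apply_moves(commands="0 0.04 0 0 -1;0 0.08 0 0 -1;0 0.12 0.003 0 -1;0 0.16 0.003 0 -1;0 0.2 0.003 0 -1;0 0.2 0.003 0 -1")

```text
time: 19.55
tool_pos: [0.5491, -0.3695, 0.2125]
eef_rot: [1.358, 1.106, -1.357]
ft_force: [-0.9, 0.2, -1.3]
grip_width: 0.635
```

```bash
python3 - <<'E'
from h import *
s=snapshot("side");t=snapshot("top")
crop(s,"s13.png",310,120,380,185,10);crop(t,"t13.png",350,160,420,250,7)
to(None)
E
```

```text
t 19.65 tcp [ 0.5482 -0.3695  0.2124] F [-0.4  0.4 -1.2] w 0.634 q [ 0.92  0.56 -0.54  1.55  0.31  1.12  0.11]
jaw ang -11.67 x [-0.  0. -1.] y [ 0.979 -0.202 -0.   ] z [-0.202 -0.979 -0.   ]
```

View pics/s13.png

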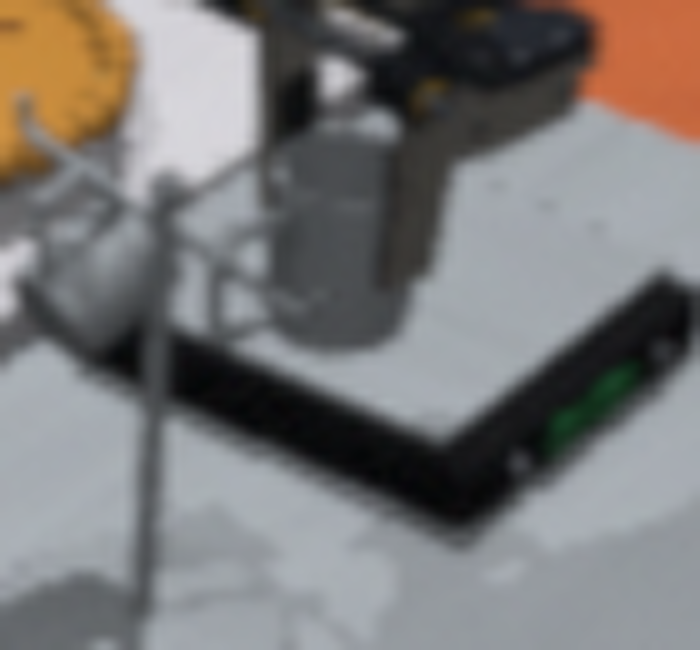

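View pics/t13.png

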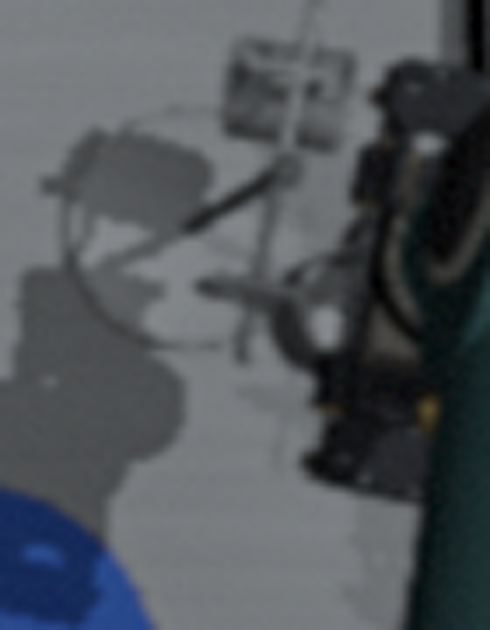

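The wire passes through the handle opening with the tip in front of the cup. I'll lower until contact.

Emit:
apply_moves(commands="0.03 0 0 0 -1;0.06 0 0 0 -1;0.09 0 0 0 -1;0.12 0 0 0 -1;0.135 0 0 0 -1;0.135 0 0 0 -1")

```text
time: 20.25
tool_pos: [0.5479, -0.3695, 0.1918]
eef_rot: [1.358, 1.107, -1.358]
ft_force: [-0.6, -0.7, -1.5]
grip_width: 0.632
```

Emit:
apply_moves(commands="0.01 0 0 0 -1;0.015 0 0 0 -1;0.015 0 0 0 -1")

```text
time: 20.55
tool_pos: [0.5481, -0.3696, 0.1901]
eef_rot: [1.358, 1.106, -1.358]
ft_force: [-0.4, -0.9, -0.9]
grip_width: 0.635
```

Emit:
apply_moves(commands="0.007 0 0 0 -1;0.014 0 0 0 -1;0.014 0 0 0 -1")

```text
time: 20.85
tool_pos: [0.5483, -0.3698, 0.1887]
eef_rot: [1.358, 1.105, -1.358]
ft_force: [-1.4, 0.2, 2.1]
grip_width: 0.63
```

Emit:
apply_moves(commands="0.007 0 0 0 -1;0.007 0 0 0 -1")

```text
time: 21.05
tool_pos: [0.5484, -0.3698, 0.1875]
eef_rot: [1.358, 1.105, -1.358]
ft_force: [-0.8, 0.1, 4.7]
grip_width: 0.634
```

Contact shows at about the expected height (loop z about 0.192), so I'll release.

Emit:
apply_moves(commands="-0.008 0 0 0 0.3;-0.008 0 0 0 0.4;-0.008 0 0 0 0.55;-0.008 0 0 0 0.65;-0.008 0 0 0 0.65;-0.008 0 0 0 0.65;-0.008 0 0 0 0.65;-0.008 0 0 0 0.65")

```text
time: 21.85
tool_pos: [0.5481, -0.3696, 0.1882]
eef_rot: [1.358, 1.106, -1.358]
ft_force: [-0.4, 0.1, 0.6]
grip_width: 0.824
```

```bash
python3 - <<'E'
from h import *
s=snapshot("side");t=snapshot("top")
crop(s,"s14.png",300,110,390,185,8);crop(t,"t14.png",350,160,420,250,7)
to(None)
E
```

```text
t 21.95 tcp [ 0.5481 -0.3696  0.1882] F [ 0.8  0.  -0.2] w 0.824 q [ 0.91  0.58 -0.53  1.57  0.32  1.08  0.1 ]
jaw ang -11.69 x [-0. -0. -1.] y [ 0.979 -0.203  0.   ] z [-0.203 -0.979  0.   ]
```

View pics/s14.png

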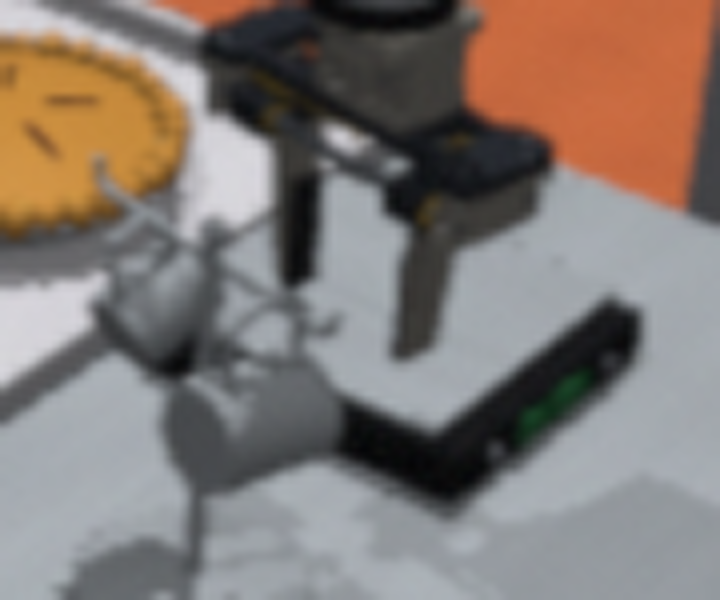

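View pics/t14.png

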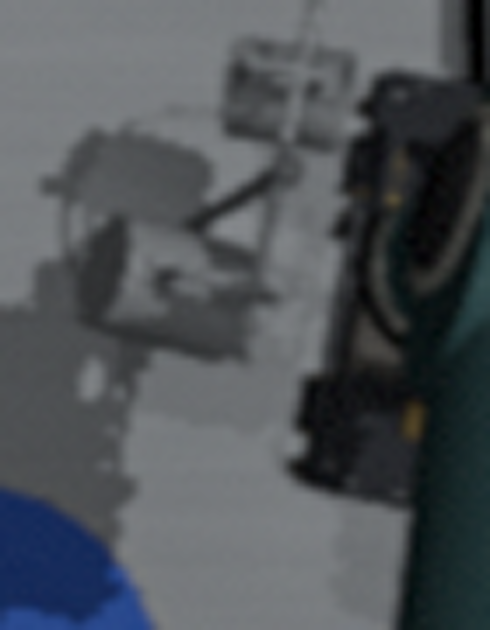

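The cup swung under the wire and hangs by its handle, clear of the fingers. I'll retreat upward.

Emit:
apply_moves(commands="-0.1 0 0 0 0.65;-0.25 0 0 0 0.65;-0.4 0 0 0 0.65;-0.55 0 0 0 0.65;-0.7 0 0 0 0.65;-0.8 0 0 0 0.65;-0.8 0 0 0 0.65;-0.8 0 0 0 0.65")

```text
time: 22.75
tool_pos: [0.5479, -0.3695, 0.308]
eef_rot: [1.358, 1.106, -1.358]
ft_force: [0.7, -0.5, -0.5]
grip_width: 0.824
```

Emit:
apply_moves(commands="0 -0.1 0.1 0 0.65;0 -0.25 0.25 0 0.65;0 -0.4 0.4 0 0.65;0 -0.55 0.5 0 0.65;0 -0.7 0.5 0 0.65;0 -0.85 0.5 0 0.65;0 -1 0.5 0 0.65;0 -1 0.5 0 0.65")

```text
time: 23.55
tool_pos: [0.3829, -0.4127, 0.307]
eef_rot: [1.359, 1.107, -1.362]
ft_force: [-0.6, 0.0, -0.1]
grip_width: 0.826
```

Emit:
apply_moves(commands="0 0 0 0 0.65;0 0 0 0 0.65;0 0 0 0 0.65;0 0 0 0 0.65;0 0 0 0 0.65;0 0 0 0 0.65;0 0 0 0 0.65;0 0 0 0 0.65")

```text
time: 24.35
tool_pos: [0.386, -0.4127, 0.3082]
eef_rot: [1.358, 1.106, -1.358]
ft_force: [0.4, 0.7, -0.4]
grip_width: 0.829
```

Emit:
apply_moves(commands="0 0 0 0 0.65;0 0 0 0 0.65;0 0 0 0 0.65;0 0 0 0 0.65;0 0 0 0 0.65;0 0 0 0 0.65;0 0 0 0 0.65;0 0 0 0 0.65")

```text
time: 25.15
tool_pos: [0.386, -0.4127, 0.3082]
eef_rot: [1.358, 1.106, -1.358]
ft_force: [0.4, 0.5, 1.1]
grip_width: 0.822
```

```bash
python3 - <<'E'
from h import *
s=snapshot("side");t=snapshot("top")
import pickle; pickle.dump((s,t),open("s15.pkl","wb"))
crop(s,"s15.png",140,110,390,310,3);crop(t,"t15.png",150,130,430,310,2)
crop(s,"s15b.png",300,110,390,185,8)
to(None)
E
```

```text
t 25.25 tcp [ 0.386  -0.4127  0.3082] F [-0.3  0.4  0.4] w 0.825 q [ 1.21  0.3  -0.56  1.68  0.17  1.21  0.41]
jaw ang -11.69 x [-0. -0. -1.] y [ 0.979 -0.203 -0.   ] z [-0.203 -0.979  0.   ]
```

View pics/s15.png

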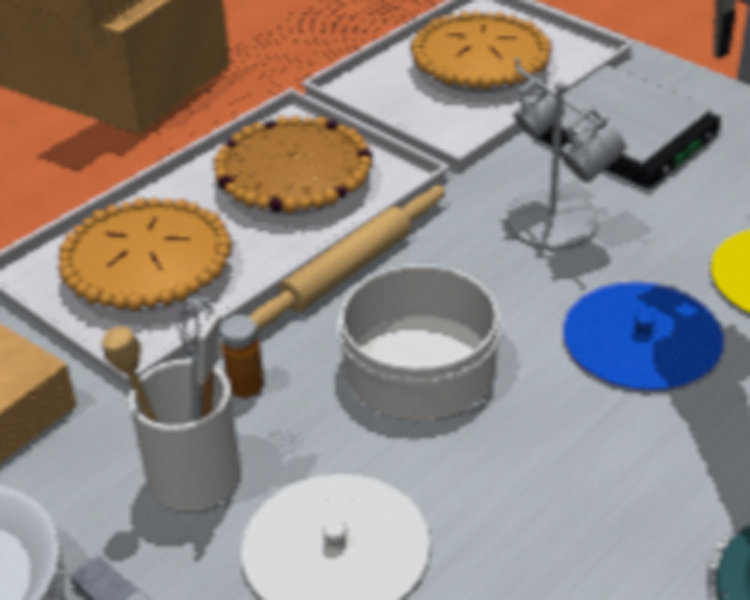

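View pics/t15.png

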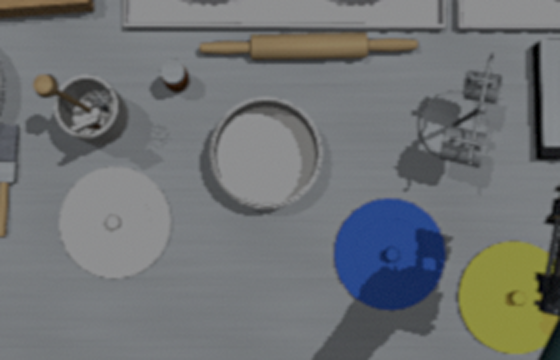

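View pics/s15b.png

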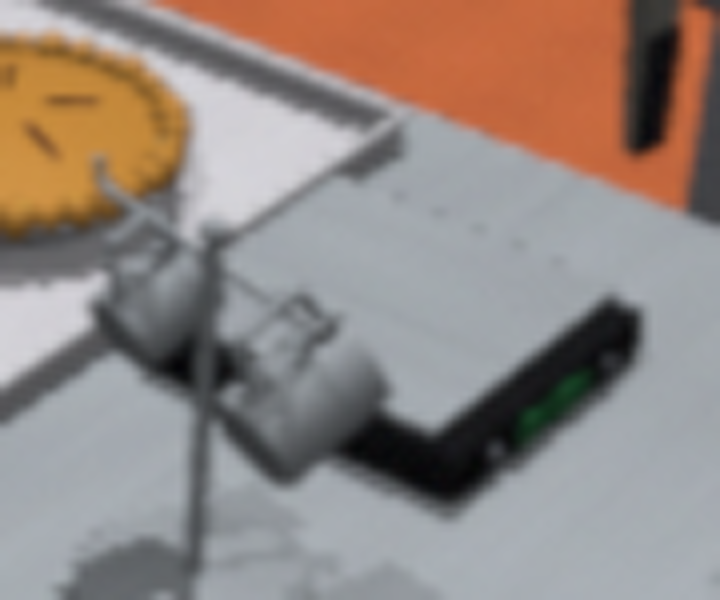

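Emit:
apply_moves(commands="0 0 0 0 0.65;0 0 0 0 0.65;0 0 0 0 0.65;0 0 0 0 0.65;0 0 0 0 0.65;0 0 0 0 0.65;0 0 0 0 0.65;0 0 0 0 0.65")

```text
time: 26.05
tool_pos: [0.386, -0.4127, 0.3082]
eef_rot: [1.358, 1.106, -1.358]
ft_force: [0.9, -0.1, 0.7]
grip_width: 0.826
```

Emit:
apply_moves(commands="0 0 0 0 0.65;0 0 0 0 0.65;0 0 0 0 0.65;0 0 0 0 0.65;0 0 0 0 0.65;0 0 0 0 0.65;0 0 0 0 0.65;0 0 0 0 0.65")

```text
time: 26.85
tool_pos: [0.386, -0.4127, 0.3082]
eef_rot: [1.358, 1.106, -1.358]
ft_force: [0.4, -0.1, -0.9]
grip_width: 0.828
```

Emit:
apply_moves(commands="0 0 0 0 0.65;0 0 0 0 0.65;0 0 0 0 0.65;0 0 0 0 0.65;0 0 0 0 0.65;0 0 0 0 0.65;0 0 0 0 0.65;0 0 0 0 0.65")

```text
time: 27.65
tool_pos: [0.386, -0.4127, 0.3082]
eef_rot: [1.358, 1.106, -1.358]
ft_force: [-0.4, 0.4, 0.5]
grip_width: 0.823
```

```bash
python3 - <<'E'
from h import *
import pickle
s0,_=pickle.load(open("s15.pkl","rb"))
a=s0["pixels"][110:185,300:390].astype(int)
L=[]
for i in range(12):
    s=snapshot("side"); b=s["pixels"][110:185,300:390].astype(int); L.append(b)
    print(i,np.abs(b-a).mean().round(2),np.abs(b-L[0]).mean().round(2))
t=snapshot("top")
pickle.dump((s,t),open("s16.pkl","wb"))
crop(s,"s16.png",300,110,390,185,8);crop(t,"t16.png",350,150,420,250,6)
E
```

```text
0 2.2 0.0
1 1.03 1.92
2 1.67 2.9
3 2.26 3.33
4 2.21 3.29
5 1.58 2.87
6 1.15 1.8
7 2.18 0.72
8 2.67 1.46
9 2.83 1.68
10 2.68 1.47
11 2.23 0.73
```

View pics/s16.png

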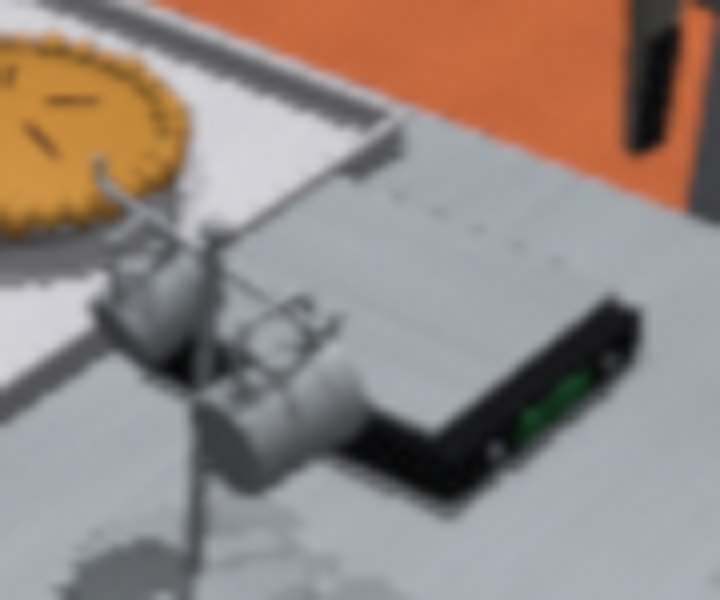

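View pics/t16.png

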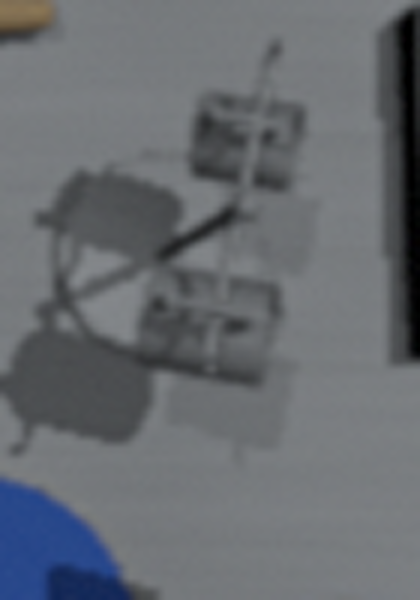

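The cup hangs on the hook but is still swinging, so I'll let it settle. Camera calls pass time.

```bash
python3 - <<'E'
from h import *
for k in range(16):
    L=[snapshot("side")["pixels"][110:185,300:390].astype(int) for i in range(20)]
    print(round(r.read_state()["time"],1),max(np.abs(b-L[0]).mean() for b in L).round(2),np.ptp(np.array(L).mean((1,2,3))).round(2))
E
```

```text
Still running in the background as job /tmp/bash_jobs.1000/418fba98333e (pid 1731). You'll get a notice when it ends.
```

Edit , replacing
```

```
with
```

```

```bash
cat /tmp/bash_jobs.1000/418fba98333e/stdout
```

```text
(no output)
```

Edit , replacing
```

```
with
```

```

```bash
cat /tmp/bash_jobs.1000/418fba98333e/stdout; python3 - <<'E'
from h import *
import pickle
s=snapshot("side");t=snapshot("top");print(r.read_state()["time"])
pickle.dump((s,t),open("s17.pkl","wb"))
crop(s,"s17.png",300,110,390,185,8);crop(t,"t17.png",350,150,420,250,6)
E
```

```text
29.3 3.14 0.25
30.3 3.04 0.22
31.3 2.96 0.24
32.3 1.85 0.2
33.3 2.09 0.17
34.3 1.37 0.12
35.3 0.87 0.04
36.3 0.69 0.03
37.3 0.68 0.02
38.3 0.68 0.03
39.3 0.68 0.04
40.3 0.68 0.03
41.3 0.67 0.03
42.3 0.67 0.02
43.3 0.68 0.03
44.3 0.68 0.02
44.4
```

View pics/s17.png

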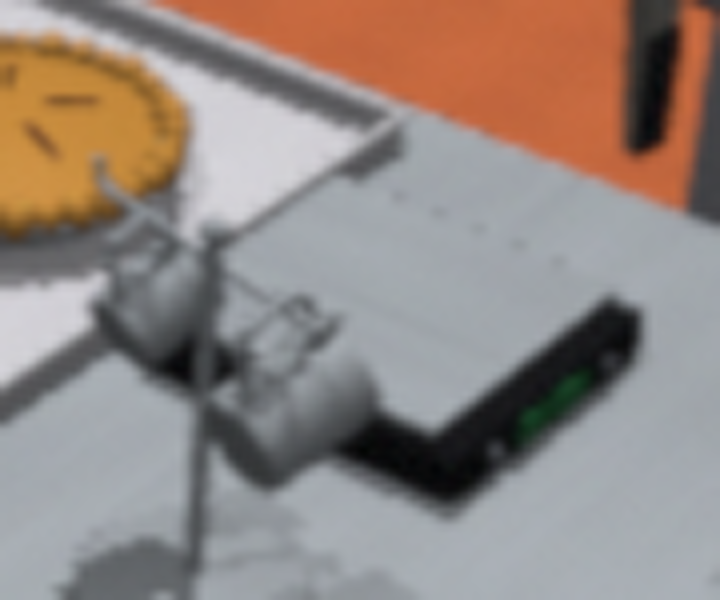

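View pics/t17.png

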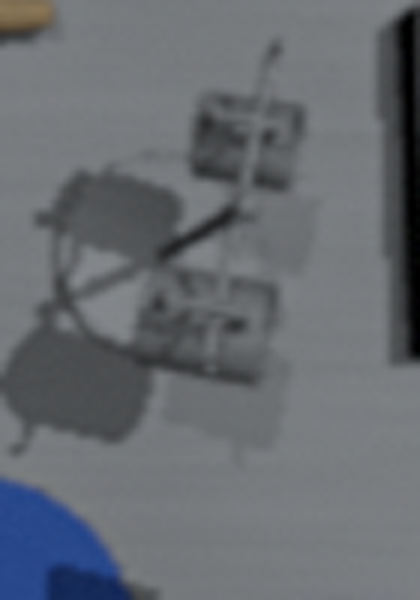

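The cup has come to rest: frame differences are at noise level from 36 s on. I'll do a last numeric check of the lid, tub and stand, then hand in.

```bash
python3 - <<'E'
from h import *
import pickle
_,t0=pickle.load(open("s4.pkl","rb")); s,t=pickle.load(open("s17.pkl","rb"))
def blob(t,x0,y0,x1,y1,z):
    sub=t["pixels"].astype(int)[y0:y1,x0:x1]; m=((sub[:,:,2]-sub[:,:,0]<3)&(sub.min(2)>115)).astype(np.uint8)
    c=max(cv2.findContours(m,0,1)[0],key=cv2.contourArea);e,ax,_=cv2.fitEllipse(c); return onz(t,np.array(e)+[x0,y0],z).round(4),np.round(ax,1)
print("lid",blob(t,170,205,245,275,.01)); print("tub floor then/now",blob(t0,250,170,315,240,.005),blob(t,250,170,315,240,.005))
c6=lambda x,y:(350+(x+.5)/6-.5,150+(y+.5)/6-.5); c8=lambda x,y:(300+(x+.5)/8-.5,110+(y+.5)/8-.5)
print("ball",tri(t,c6(240,213),s,c8(212,228)))
L=onz(t,c6(220,322),.195); P=np.array([.612,-.336]);x=np.array([.9755,-.22]);d=L[:2]-P
print("loop in stand ~",d@x,d@[.22,.9755]); print(r.read_state()["time"])
r.hand_in()
E
```

```text
lid (array([0.4324, 0.2927, 0.01  ]), array([54. , 54.9]))
tub floor then/now (array([0.5484, 0.0177, 0.005 ]), array([44.1, 50.8])) (array([0.5482, 0.0184, 0.005 ]), array([43.8, 50.6]))
ball (array([ 0.61065768, -0.3337472 ,  0.23487204]), np.float64(0.0010660523136495586))
loop in stand ~ -0.0565860187588266 -0.008240241848285913
44.4
the job is handed in; nothing more can be done
```

I lifted the lid off by its knob and set it down flat, knob up, at about (0.432, 0.293). I then took the cup out of the tub, hung it by its handle on the empty hook, and handed the job in at 44.4 s. `hand_in()` reports no verdict.

Last checks, all from the cameras:
- **Lid:** flat on bare table where I released it.
- **Cup:** hanging released and at rest. The handle opening is roughly 57 mm out along the hook and about 8 mm sideways of the wire. It swung for about 15 s after release, so I waited for it to settle.
- **Tub:** within about 1 mm of where it was just after the lid came off.
- **Stand:** within about 2 mm of its start.
- **Crock, rolling pin, jar and brush:** not touched, judging by eye only.
- **Robot:** clear of everything.

No check failed. In the side view the hook and cup both appeared up to about 1.5 pixels off their predicted positions. The offset was about the same for both, so I relied on their relative alignment.

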